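# Feel along the rim of a ring mould for burrs

## Robot

A 7-joint arm with a two-finger parallel gripper is mounted at the origin on the work surface. World frame = base frame: x ahead of the robot, y to its left, z up, the work surface at z = 0. Lengths are in m, angles in rad, forces in N, time in s.
With the tool pointing down it reaches from about 0.4 to 0.85 m from the base axis. Payload 10.4 kg.
Tool frame: the origin (TCP) lies at the very end of the fingers, on their centre line; the grasp point (between the pads) lies 19 mm behind it; x points along the fingers, y is the direction in which the jaws open and shut, and the axes are right-handed (so a half turn about x gives the same grasp; the last joint's range is limited). The gripper opens to 85 mm and grips with 20 to 120 N. Pads are 22 mm wide; open, the fingers measure 114 mm over their backs; the gripper's body (76 mm by 85 mm) begins 54 mm behind the grasp point. The pads swing forward as they close: fully open they stand 13 mm farther back than shut.
Start: joints at [-1.262, 0.332, -0.065, 1.46, 0.022, 1.35, -0.088], TCP at [0.204, 0.591, 0.231] pointing down, gripper open.
Joint ranges: [-2.6, 2.6], [-0.5, 2.12], [-1.47, 1.34], [0.16, 2.42], [-1.27, 4.41], [0.06, 2.06], [-2.6, 2.6]. Speed limits (rad/s): [2.22, 2.22, 2.79, 2.79, 3.14, 3.14, 3.14].

## Interface

Orientations are given as a unit quaternion [x, y, z, w].
In Python, from workcell import monitor, camera, ticket, regions_of gives the robot as it stands.
- The arm moves only by the tool step_arm, never from a script. Its argument "increments" is a list of rows, each a list of 5 numbers: the finger opening in m, from 0 to 0.0854, then the shift along the world's x, y, z in m, then the turn about the world's z in rad. A call has 1 to 12 rows; each row shifts and turns the commanded pose from where the row before left it; what a row does not reach is not made up. A row lasts 1/12 s, in which the tool goes at most 41.7 mm and 7.16 degrees, less where a joint would pass 70% of its speed; a pose out of reach is approached as far as the arm can. A call with a gripper value outside its range is refused whole. The fingers move at their own pace and stop on an object; "force" is the grip in N (left out, the last holds). Time passes only in rows, so rows that do not move let the fingers close. It gives the time, the measured TCP pose, the force and the opening at its end, in the units of the state.
- monitor.get_obs(): the state, without advancing time (a new reading comes with each control period).
- camera(name): name is "side" or "top"; returns a dict with "color" (400x640x3 uint8, red, green, blue), "range_z" (400x640 float32, m along the optical axis (not along the pixel's ray), 0 where there is no reading), "fx", "fy", "cx", "cy" (pixels), "cam_to_world" (4x4, takes a point from camera to world coordinates). Camera axes: x right, y up, looking along -z (the intrinsics and any distortion apply to the point x, -y, -z); pixel columns grow to the right and rows downward; lengths in m; the calibration is good to about 2 mm. A picture is of the moment at which its call begins.
- ticket.hand_in(): hands the job in, once; it reports no verdict.
Trained networks look in a picture, given as the dict that the camera call returned (one of the last four; its "shot" number tells which), for a name from the list of things; names that differ only in an ending like _2 or _b are one class to them, and where a whole thing is asked for, a point or a joint stands for the part that bears it (a point fixed in the world has none). Each returns a list of dicts, best first, with "p" (0 to 1); they miss things now and then, are a little off and sometimes report something else, mostly with a low value. They report only what shows in the picture. A call takes as long as a camera call.
- regions_of(picture, query): "region" (400x640 bool, what is visible of it) and "centre" ([row, column] in pixels, amid what is visible of it).
The state is a dict: "clock": time; "joint_pos": joint angles; "joint_velocities": joint speeds; "tau": joint torques, N m; "position": TCP position; "ee_rot": TCP orientation; "ft_force": force on the tool from outside, world axes, zero at the start; "torque": the same for the moment, N m; "grip_width": opening from 0.0 (shut) to 1.0 (fully open).
Only numpy, scipy, OpenCV 4.12 (cv2) and the standard library are available. Lean on these libraries where they do the work, as an engineer would, in place of code of your own. Each camera call takes 0.05 s, during which the arm holds its last target. There are 200 camera calls.

## Task

Check the ring mould's rim for burrs: with the fingers shut, set the fingertips lightly on top of the rim at the clamp, run them along the rim round the half without the carrying handle, and lift off only when you reach the hinge, so that it is one unbroken stroke. Press just enough that the sprung deck sinks a few millimetres all the way, never down to its stops; do not lift the mould, do not disturb the things standing in and around it, and finish with the hand clear.

Things in the scene. Friction and masses are not known exactly. Their poses are not given: they have to be found in the camera images.
- shaker: split ring mould, bare aluminium open ring: outside diameter 220 mm, wall 14 mm, 75 mm high, bolted on the 230 mm square deck of a low grey vibrating table, which may stand turned any way. Origin: under the ring's centre, 4 mm above the bench (it stands on a thin mat). +x points to the clamp, -x to the hinge, +y to the carrying handle; all three stick out of the ring, 17 mm or more below the rim.
- deck (a joint): how far the sprung deck with the mould has been pushed straight down, in m: 0 at rest (within 0.5 mm), lower stop at 0.012. Soft springs: about 0.9 N per mm anywhere on the rim (5 mm down takes about 4.5 N); it does not tip, and rises again when let go. Pulled up it reads negative.
- rim_centre (a point): on the mould's axis at rim height (169 mm above the bench at rest); same axes as the mould; sinks with the deck.
- rim_start (a point): top face of the rim (flat, level, 14 mm wide), mid-wall, 103 mm from the axis, at the clamp (two flat flanges side by side with a cross bolt and wing nut, sticking 36 mm out of the wall): start of the path
- rim_quarter (a point): on the top of the rim, mid-wall, 45 degrees from the clamp, on the bare half (the half without the handle)
- rim_middle (a point): top of the rim, mid-wall, 90 degrees from the clamp: the middle of the bare half, opposite the handle (a steel bail 90 mm wide, sticking out 35 mm)
- rim_threequarter (a point): on the top of the rim, mid-wall, 135 degrees from the clamp, on the bare half
- rim_end (a point): top of the rim, mid-wall, 180 degrees from the clamp, at the hinge (one dark round upright knuckle, 26 mm across): end of the path
- tin: bystander: small round open aluminium tin, 56 mm across, 30 mm high, standing on the deck inside the ring; origin: centre of its underside
- stopper: bystander: black rubber stopper, 28 mm across, 30 mm high, standing on the deck inside the ring; origin: centre of its underside
- cube: bystander: steel cube of 40 mm on the thin black mat; origin: centre of its underside
- prism: bystander: blue prism mould, 160 x 45 x 45 mm, lying on the thin black mat; origin: centre of its underside
- jar: bystander: closed jar, 60 mm across, 90 mm high, on the thin black mat; origin: centre of its underside
- brush: bystander: hand brush lying on the thin black mat; origin: centre of its underside
- beaker: bystander: white plastic beaker, 70 mm across, 85 mm high, on the thin black mat; origin: centre of its underside

How it is judged:
By the outcome, as a careful person would: the job done as asked, in the order asked, and still so for the second after the job is handed in, with the robot touching nothing.
It also fails if it takes over 51 s, if anything falls off the work surface, if the arm or the gripper's body presses on something with over 40 N, if the wrist force passes 120 N, or if a joint passes its speed limit or range.

## Working session

There is one attempt and no reset: what is moved stays moved. The work goes in short steps, Python scripts to look and compute and a tool call to move; the robot and the scene stay as the last step left them, time stands still between calls to the robot, and variables do not carry over. Pictures are saved under pics/ and viewed, about 8 in all and at most 12, crops included, and the job is handed in when it is done.

Besides the shell and the picture viewer there is one more tool, called after "Emit:" as a command line: name --pt "numbers of a row" for each row, then --argument value for the rest. step_arm: Moves the arm, as the interface text tells. Its arguments: {"type":"object","properties":{"increments":{"type":"array"},"force":{"type":"number"}},"required":["increments"]}

```bash
mkdir -p pics; cat > h.py <<'E'
import numpy as np, cv2
from workcell import monitor, camera, ticket, regions_of
def cloud(p):
    z=p["range_z"]; r,c=np.mgrid[:400,:640]
    P=np.stack([(c-p["cx"])/p["fx"]*z,-(r-p["cy"])/p["fy"]*z,-z,np.ones_like(z)],-1)
    W=P@np.array(p["cam_to_world"]).T
    W[z<=0]=np.nan
    return W[...,:3]
def save(p,n): cv2.imwrite("pics/"+n,p["color"][...,::-1])
E
python3 - <<'E'
from h import *
for n in("top","side"):
    p=camera(n); save(p,n+"1.png"); W=cloud(p)
    print(n,p.keys(),np.array(p["cam_to_world"]).round(3)[:3,3])
    for q in("shaker","tin","stopper","cube","prism","jar","brush","beaker"):
        for d in regions_of(p,q)[:1]:
            w=W[d["region"]]; print(q,round(d["p"],2),np.round(d["centre"]),np.nanmedian(w,0).round(3),np.nanmax(w[:,2]).round(3))
    m=(abs(W[...,2]-.169)<.006); 
    m&=regions_of(p,"shaker")[0]["region"]
    w=W[m]; 
    # circle fit ransac
    best=0;rng=np.random.default_rng(0)
    for i in range(3000):
        s=w[rng.choice(len(w),3,False),:2]
        try: a=np.linalg.solve(np.c_[2*s,np.ones(3)],(s**2).sum(1))
        except Exception: continue
        d=np.linalg.norm(w[:,:2]-a[:2],axis=1)
        k=((d>.094)&(d<.112)).sum()
        if k>best: best,cen=k,a[:2]
    d=np.linalg.norm(w[:,:2]-cen,axis=1);k=(d>.092)&(d<.114)
    s=w[k]; a=np.linalg.lstsq(np.c_[2*s[:,:2],np.ones(len(s))],(s[:,:2]**2).sum(1),rcond=None)[0]
    print("rim",len(w),k.sum(),cen,a[:2],np.sqrt(a[2]+a[:2]@a[:2]),np.median(s[:,2]))
    # what sticks out
    d=np.hypot(W[...,0]-a[0],W[...,1]-a[1]); o=(d>.114)&(d<.155)&(W[...,2]>.11)&(W[...,2]<.165)
    an=np.degrees(np.arctan2(W[...,1]-a[1],W[...,0]-a[0]))[o]
    h,e=np.histogram(an,36,(-180,180)); print([(int(x),int(y)) for x,y in zip(e,h) if y])
print(monitor.get_obs())
E
```

```text
top dict_keys(['color', 'range_z', 'fx', 'fy', 'cx', 'cy', 'cam_to_world', 'shot']) [0.459 0.051 0.909]
shaker 0.64 [240. 314.] [0.524 0.094 0.094] 0.172
tin 0.7 [243. 300.] [0.515 0.12  0.099] 0.126
stopper 0.54 [229. 332.] [0.547 0.053 0.123] 0.126
cube 0.85 [167. 396.] [ 0.68  -0.104  0.043] 0.047
prism 0.67 [243. 407.] [ 0.517 -0.124  0.048] 0.055
jar 0.79 [150. 283.] [0.725 0.159 0.092] 0.097
brush 0.64 [230. 217.] [0.546 0.319 0.022] 0.029
beaker 0.72 [147. 341.] [0.756 0.019 0.046] 0.092
rim 2404 2404 [0.52921333 0.09672816] [0.52898094 0.09543502] 0.10236433758569602 0.16822607415924334
[(-180, 108), (-120, 16), (-110, 84), (-100, 2), (60, 83), (70, 153), (80, 119), (130, 4), (140, 112), (150, 67), (160, 64), (170, 70)]
side dict_keys(['color', 'range_z', 'fx', 'fy', 'cx', 'cy', 'cam_to_world', 'shot']) [0.258 0.605 0.759]
shaker 0.92 [263. 342.] [0.504 0.136 0.097] 0.173
tin 0.92 [250. 344.] [0.517 0.107 0.112] 0.169
stopper 0.59 [227. 343.] [0.544 0.06  0.118] 0.127
cube 0.68 [179. 327.] [ 0.69  -0.113  0.044] 0.048
prism 0.85 [211. 410.] [ 0.471 -0.12   0.049] 0.17
jar 0.8
[... 363 characters left out ...]
1.0, 'joint_pos': array([-1.26158999,  0.33216446, -0.06471164,  1.46007662,  0.0215961 ,
        1.34991466, -0.08850653]), 'joint_velocities': array([-1.12871542e-03,  2.46710416e-03,  9.26182774e-04,  1.02125250e-03,
       -1.86229097e-04, -5.62657202e-04,  6.09055044e-06]), 'tau': array([ 2.59585195e-04, -6.25244379e+01,  4.90770524e-02, -3.91844702e+01,
        1.64219574e-02,  1.66444821e-03,  3.67426810e-05]), 'position': array([0.20357817, 0.5909439 , 0.23137094]), 'ee_rot': array([ 0.11681868,  0.69740057, -0.11672458,  0.69739603]), 'ft_force': array([-0.84554958,  0.14335054, -0.05993747]), 'torque': array([-0.02283012,  0.00982895,  0.00185714]), 'grip_width': 1.003558340978299}
```

```bash
python3 -c "
import cv2,numpy as np
a=cv2.imread('pics/top1.png')[120:350,180:460];b=cv2.imread('pics/side1.png')[130:360,200:480]
cv2.imwrite('pics/c1.png',cv2.resize(np.vstack([a,b]),None,fx=1.3,fy=1.3,interpolation=2))
cv2.imwrite('pics/c1.png',cv2.resize(np.hstack([a,b]),(800,329),interpolation=2))"
```

```text
(no output)
```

View pics/c1.png

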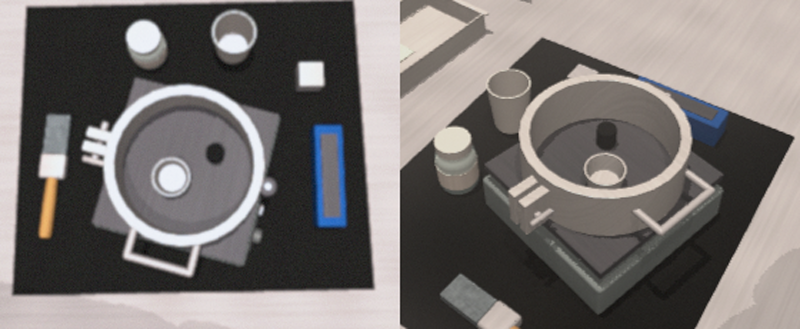

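```bash
python3 - <<'E'
from h import *
c=np.array([.528,.0966])
for n in("top","side"):
    p=camera(n); W=cloud(p)
    d=np.hypot(W[...,0]-c[0],W[...,1]-c[1]); th=np.degrees(np.arctan2(W[...,1]-c[1],W[...,0]-c[0]))
    for lo,hi in((50,100),(-130,-85),(120,260)):
        o=(d>.116)&(d<.16)&(W[...,2]>.1)&(W[...,2]<.165)&((th-lo)%360<hi-lo)
        a=(th[o]-lo)%360+lo
        print(n,lo,o.sum(),np.percentile(a,[2,25,50,75,98]).round(1) if o.sum() else "",d[o].max() if o.sum() else "")
    for q in("rim_start","rim_end","rim_middle","rim_centre"):
        for e in regions_of(p,q)[:1]:
            r,cc=map(int,e["centre"]);print(q,e["p"],r,cc,W[r,cc],e["region"].sum())
E
```

```text
top 50 340 [61.7 70.  76.2 81.2 87.2] 0.1476107116967494
top -130 96 [-110.9 -108.1 -105.5 -102.8  -99.6] 0.13183368916769406
top 120 496 [142.3 153.5 172.2 185.4 258.3] 0.1506326858586029
rim_start 0.64 235 311 [0.53374833 0.09437111 0.09408159] 12208
rim_end 0.67 236 311 [0.53164542 0.09440214 0.09366632] 12016
rim_middle 0.59 236 311 [0.53164542 0.09440214 0.09366632] 11836
rim_centre 0.76 236 311 [0.53164542 0.09440214 0.09366632] 12239
side 50 744 [67.9 72.8 79.1 82.  88.3] 0.14915015482634977
side -130 23 [-110.  -108.  -107.  -104.8 -101.7] 0.13181315115660633
side 120 516 [141.1 147.4 163.2 180.8 253.1] 0.15251778314537157
rim_start 0.8 239 337 [0.53390246 0.10306435 0.12254204] 13782
rim_end 0.86 239 337 [0.53390246 0.10306435 0.12254204] 13666
rim_middle 0.84 239 334 [0.53776221 0.1077135  0.12459042] 13682
rim_centre 0.74 239 334 [0.53776221 0.1077135  0.12459042] 13962
```

Emit:
step_arm --pt "0 0.02 -0.022 0 0" --pt "0 0.02 -0.022 0 0" --pt "0 0.02 -0.022 0 0" --pt "0 0.02 -0.022 0 0" --pt "0 0.02 -0.022 0 0" --pt "0 0.02 -0.022 0 0" --pt "0 0.02 -0.022 0 0" --pt "0 0.02 -0.022 0 0" --pt "0 0.02 -0.022 0 0" --pt "0 0.02 -0.022 0 0" --pt "0 0.02 -0.022 0 0" --pt "0 0.02 -0.022 0 0" --force 30

```text
clock: 2.5
position: [0.4444, 0.3258, 0.2316]
ee_rot: [0.117, 0.697, -0.117, 0.697]
ft_force: [0.1, 0.3, 0.3]
grip_width: 0.002
```

Emit:
step_arm --pt "0 0.02 -0.022 0 0" --pt "0 0.02 -0.022 0 0" --pt "0 0.02 -0.022 0 0" --pt "0 0.02 -0.022 -0.01 0" --pt "0 0.02 -0.022 -0.01 0" --pt "0 0.01 -0.02 -0.01 0" --pt "0 0 0 0 0" --pt "0 0 0 0 0" --pt "0 0 0 0 0"

```text
clock: 3.25
position: [0.5533, 0.1978, 0.2016]
ee_rot: [0.117, 0.697, -0.116, 0.697]
ft_force: [-0.6, 0.5, -0.1]
grip_width: 0.001
```

Emit:
step_arm --pt "0 0 -0.0013 -0.01 0" --pt "0 0 0 -0.01 0" --pt "0 0 0 -0.005 0" --pt "0 0 0 0 0" --pt "0 0 0 0 0"

```text
clock: 3.67
position: [0.5531, 0.1959, 0.1758]
ee_rot: [0.116, 0.698, -0.117, 0.697]
ft_force: [0.1, -0.9, -0.4]
grip_width: 0.0
```

```bash
python3 - <<'E'
from h import *
o=monitor.get_obs(); print(o["position"],o["ft_force"])
im=[]
for n in("top","side"):
    p=camera(n);W=cloud(p);M=np.linalg.inv(np.array(p["cam_to_world"]))
    img=p["color"][...,::-1].copy()
    def px(w):
        q=M@np.append(w,1); return p["cx"]+p["fx"]*q[0]/-q[2],p["cy"]-p["fy"]*q[1]/-q[2]
    f=5; t=np.radians(np.r_[0:360:2])
    big=cv2.resize(img,None,fx=f,fy=f,interpolation=cv2.INTER_CUBIC)
    for R in(.096,.110):
        pts=np.array([px([.528+R*np.cos(a),.0966+R*np.sin(a),.169]) for a in t])
        cv2.polylines(big,[np.int32(pts*f+f/2)],True,(0,0,255),1)
    for a in np.radians([75,30,-15,-60,-105]):
        u=np.int32(np.array(px([.528+.103*np.cos(a),.0966+.103*np.sin(a),.169]))*f+f/2); cv2.circle(big,tuple(int(x) for x in u),4,(0,200,0),-1)
    u=px(o["position"]); u=[int(u[0]*f),int(u[1]*f)]; cv2.circle(big,u,4,(255,0,0),-1)
    cc=[int(x*f) for x in px([.528,.0966,.169])]
    cr=big[max(cc[1]-330,0):cc[1]+330,max(cc[0]-400,0):cc[0]+400]; print(cr.shape)
    im.append(cv2.resize(cr,(400,330),interpolation=cv2.INTER_AREA) if 0 else cr)
    cv2.imwrite(f"pics/n_{n}.png",cv2.resize(cr,(720,594)))
E
```

```text
[0.55314238 0.1958773  0.17579569] [ 0.07893648 -0.9403694  -0.36978889]
(660, 800, 3)
(660, 800, 3)
```

View pics/n_top.png

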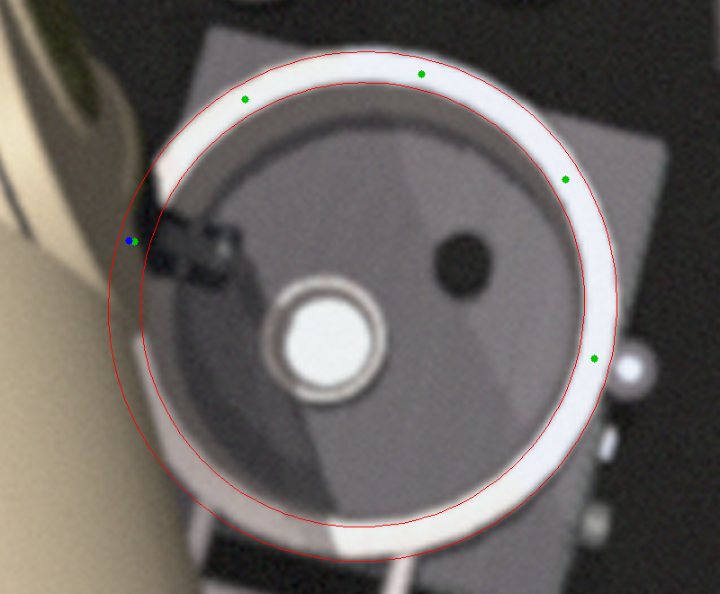

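View pics/n_side.png

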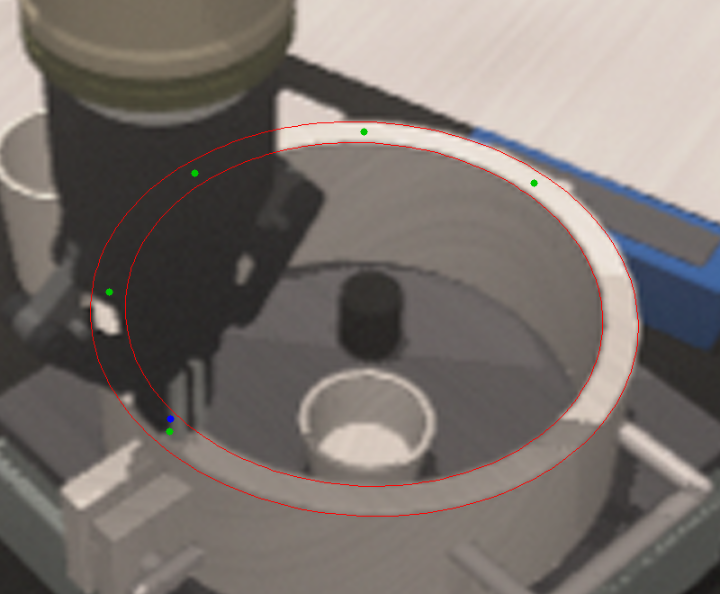

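Emit:
step_arm --pt "0 0 0.0005 -0.003 0" --pt "0 0 0 -0.002 0" --pt "0 0 0 -0.0015 0" --pt "0 0 0 -0.0015 0" --pt "0 0 0 -0.0015 0" --pt "0 0 0 -0.0015 0" --pt "0 0 0 0 0" --pt "0 0 0 0 0"

```text
clock: 4.43
position: [0.5536, 0.1962, 0.1655]
ee_rot: [0.117, 0.697, -0.117, 0.697]
ft_force: [-1.5, -0.9, 3.3]
grip_width: 0.003
```

```bash
python3 - <<'E'
from h import *
o=monitor.get_obs(); print(o["position"],o["ft_force"],o["torque"])
a=np.radians(np.linspace(76,-107,62)); P=np.c_[.528+.103*np.cos(a),.0966+.103*np.sin(a)]
print(P[0],P[-1]); D=np.diff(np.round(P,4),axis=0).round(4)
for i,(x,y) in enumerate(D): print([0,float(x),float(y),0,0],end=", " if (i+1)%12 else "  -> %s\n"%P[i+1].round(4))
E
```

```text
[0.55363222 0.19618756 0.16549031] [-1.5240925  -0.94812812  3.26203447] [-0.03967085  0.2497911   0.00591414]
[0.55291796 0.19654046] [ 0.49788571 -0.00189939]
[0, 0.0052, -0.0014, 0, 0], [0, 0.0051, -0.0017, 0, 0], [0, 0.005, -0.002, 0, 0], [0, 0.005, -0.0022, 0, 0], [0, 0.0047, -0.0025, 0, 0], [0, 0.0047, -0.0028, 0, 0], [0, 0.0045, -0.0029, 0, 0], [0, 0.0043, -0.0032, 0, 0], [0, 0.0042, -0.0035, 0, 0], [0, 0.0039, -0.0036, 0, 0], [0, 0.0038, -0.0039, 0, 0], [0, 0.0036, -0.004, 0, 0]  -> [0.6069 0.1628]
[0, 0.0034, -0.0042, 0, 0], [0, 0.0031, -0.0044, 0, 0], [0, 0.0029, -0.0046, 0, 0], [0, 0.0026, -0.0046, 0, 0], [0, 0.0024, -0.0049, 0, 0], [0, 0.0022, -0.0049, 0, 0], [0, 0.0019, -0.0051, 0, 0], [0, 0.0016, -0.0051, 0, 0], [0, 0.0014, -0.0052, 0, 0], [0, 0.001, -0.0053, 0, 0], [0, 0.0008, -0.0053, 0, 0], [0, 0.0005, -0.0054, 0, 0]  -> [0.6307 0.1038]
[0, 0.0003, -0.0054, 0, 0], [0, -0.0001, -0.0054, 0, 0], [0, -0.0003, -0.0054, 0, 0], [0, -0.0006, -0.0053, 0, 0], [0, -0.0009, -0.0054, 0, 0], [0, -0.0012, -0.0052, 0, 0], [0, -0.0014, -0.0052, 0, 0], [0, -0.0017, -0.0051, 0, 0], [0,
[... 185 characters left out ...]
, [0, -0.0035, -0.0042, 0, 0], [0, -0.0036, -0.0039, 0, 0], [0, -0.0039, -0.0038, 0, 0], [0, -0.004, -0.0036, 0, 0], [0, -0.0042, -0.0034, 0, 0], [0, -0.0044, -0.0031, 0, 0], [0, -0.0046, -0.0029, 0, 0], [0, -0.0046, -0.0026, 0, 0], [0, -0.0049, -0.0024, 0, 0], [0, -0.0049, -0.0022, 0, 0]  -> [0.5666 0.0011]
[0, -0.0051, -0.0019, 0, 0], [0, -0.0051, -0.0016, 0, 0], [0, -0.0052, -0.0014, 0, 0], [0, -0.0053, -0.001, 0, 0], [0, -0.0053, -0.0008, 0, 0], [0, -0.0054, -0.0005, 0, 0], [0, -0.0054, -0.0003, 0, 0], [0, -0.0054, 0.0001, 0, 0], [0, -0.0054, 0.0003, 0, 0], [0, -0.0053, 0.0006, 0, 0], [0, -0.0054, 0.0009, 0, 0], [0, -0.0052, 0.0012, 0, 0]  -> [ 0.5031 -0.0033]
[0, -0.0052, 0.0014, 0, 0],
```

Emit:
step_arm --pt "0 0 0 -0.001 0" --pt "0 0 0 -0.0008 0" --pt "0 0 0 0 0" --pt "0 0.0052 -0.0014 0 0" --pt "0 0.0051 -0.0017 0 0" --pt "0 0.005 -0.002 0 0" --pt "0 0.005 -0.0022 0 0" --pt "0 0.0047 -0.0025 0 0" --pt "0 0.0047 -0.0028 0 0" --pt "0 0.0045 -0.0029 0 0"

```text
clock: 5.27
position: [0.5883, 0.1805, 0.1635]
ee_rot: [0.117, 0.697, -0.117, 0.697]
ft_force: [-4.4, 1.5, 4.9]
grip_width: -0.0
```

Emit:
step_arm --pt "0 0.0038 -0.0034 0 0" --pt "0 0.0038 -0.0036 0 0" --pt "0 0.0037 -0.0036 0 0" --pt "0 0.0037 -0.0039 0 0" --pt "0 0.0035 -0.004 0 0" --pt "0 0.0033 -0.0042 0 0" --pt "0 0.0031 -0.0044 0 0" --pt "0 0.0028 -0.0046 0 0" --pt "0 0.0026 -0.0046 0 0" --pt "0 0.0023 -0.0049 0 0" --pt "0 0.0021 -0.0049 0 0" --pt "0 0.0019 -0.0051 0 0"

```text
clock: 6.27
position: [0.6247, 0.129, 0.1636]
ee_rot: [0.117, 0.697, -0.117, 0.697]
ft_force: [-0.1, 4.5, 5.3]
grip_width: -0.002
```

Emit:
step_arm --pt "0 0.0021 -0.0051 0 0" --pt "0 0.0017 -0.0052 0 0" --pt "0 0.0013 -0.0053 0 0" --pt "0 0.0009 -0.0053 0 0" --pt "0 0.0005 -0.0054 0 0" --pt "0 0.0003 -0.0054 0 0" --pt "0 -0.0001 -0.0054 0 0" --pt "0 -0.0003 -0.0054 0 0" --pt "0 -0.0006 -0.0053 0 0" --pt "0 -0.0009 -0.0054 0 0" --pt "0 -0.0012 -0.0052 0 0" --pt "0 -0.0014 -0.0052 0 0"

```text
clock: 7.27
position: [0.6267, 0.0653, 0.1636]
ee_rot: [0.117, 0.697, -0.117, 0.697]
ft_force: [0.8, 4.3, 5.5]
grip_width: 0.003
```

Emit:
step_arm --pt "0 -0.0018 -0.0051 0 0" --pt "0 -0.0021 -0.005 0 0" --pt "0 -0.0023 -0.005 0 0" --pt "0 -0.0026 -0.0047 0 0" --pt "0 -0.0029 -0.0047 0 0" --pt "0 -0.0029 -0.0045 0 0" --pt "0 -0.0032 -0.0043 0 0" --pt "0 -0.0035 -0.0042 0 0" --pt "0 -0.0036 -0.0039 0 0" --pt "0 -0.0039 -0.0038 0 0" --pt "0 -0.004 -0.0036 0 0" --pt "0 -0.0042 -0.0034 0 0"

```text
clock: 8.27
position: [0.5894, 0.0132, 0.1636]
ee_rot: [0.117, 0.697, -0.117, 0.697]
ft_force: [2.2, 2.9, 5.3]
grip_width: -0.001
```

Emit:
step_arm --pt "0 -0.0044 -0.003 0 0" --pt "0 -0.0046 -0.0028 0 0" --pt "0 -0.0046 -0.0025 0 0" --pt "0 -0.0049 -0.0023 0 0" --pt "0 -0.0049 -0.0021 0 0" --pt "0 -0.0051 -0.0019 0 0" --pt "0 -0.0051 -0.0016 0 0" --pt "0 -0.0052 -0.0014 0 0" --pt "0 -0.0053 -0.001 0 0" --pt "0 -0.0053 -0.0008 0 0" --pt "0 -0.0054 -0.0005 0 0" --pt "0 -0.0054 -0.0003 0 0"

```text
clock: 9.27
position: [0.529, -0.0068, 0.1635]
ee_rot: [0.117, 0.697, -0.117, 0.697]
ft_force: [3.4, 0.8, 4.8]
grip_width: -0.008
```

Emit:
step_arm --pt "0 -0.0053 0.0001 0 0" --pt "0 -0.0053 0.0004 0 0" --pt "0 -0.0052 0.0007 0 0" --pt "0 -0.0051 0.0009 0 0" --pt "0 -0.0051 0.0012 0 0" --pt "0 -0.0035 0.0011 0 0" --pt "0 0 0 0 0" --pt "0 0 0 0 0"

```text
clock: 9.93
position: [0.4989, -0.002, 0.1633]
ee_rot: [0.117, 0.698, -0.117, 0.697]
ft_force: [0.3, -0.5, 4.9]
grip_width: 0.002
```

Emit:
step_arm --pt "0 0 0 0.002 0" --pt "0 0 0 0.003 0" --pt "0 0 0 0.005 0" --pt "0 0 0 0.01 0" --pt "0 0 0 0.015 0" --pt "0 0 0 0.02 0" --pt "0 0 0 0.02 0" --pt "0 0 -0.02 0.02 0" --pt "0 0 -0.03 0.01 0" --pt "0 0 -0.03 0 0" --pt "0 0 -0.03 0 0" --pt "0 0 -0.03 0 0"

```text
clock: 10.93
position: [0.4997, -0.1435, 0.2695]
ee_rot: [0.117, 0.697, -0.117, 0.698]
ft_force: [0.9, 0.2, 0.2]
grip_width: -0.0
```

Emit:
step_arm --pt "0 0 -0.03 0 0" --pt "0 0 -0.03 0 0" --pt "0 0 -0.02 0 0" --pt "0 0 0 0 0" --pt "0 0 0 0 0" --pt "0 0 0 0 0"

```text
clock: 11.43
position: [0.5001, -0.2212, 0.2688]
ee_rot: [0.117, 0.698, -0.116, 0.697]
ft_force: [0.7, 0.4, -0.8]
grip_width: -0.005
```

```bash
python3 - <<'E'
from h import *
for n in("top","side"):
    p=camera(n); save(p,n+"9.png"); W=cloud(p)
    for q in("shaker","tin","stopper","cube","prism","jar","brush","beaker"):
        for d in regions_of(p,q)[:1]: print(n,q,round(d["p"],2),np.round(d["centre"]),np.nanmedian(W[d["region"]],0).round(3))
    d=np.hypot(W[...,0]-.528,W[...,1]-.0966);m=(d>.098)&(d<.108)&(abs(W[...,2]-.165)<.01)
    print("rim z",np.median(W[m][:,2]))
a=cv2.imread('pics/top9.png')[120:350,180:460]
cv2.imwrite('pics/c9.png',cv2.resize(a,None,fx=2,fy=2))
E
```

```text
top shaker 0.66 [239. 313.] [0.524 0.095 0.094]
top tin 0.74 [242. 300.] [0.515 0.118 0.1  ]
top stopper 0.54 [228. 335.] [0.547 0.053 0.123]
top cube 0.75 [239. 314.] [0.524 0.094 0.094]
top prism 0.66 [241. 303.] [0.515 0.12  0.099]
top jar 0.88 [152. 280.] [0.725 0.159 0.092]
top brush 0.95 [231. 216.] [0.55  0.319 0.022]
top beaker 0.75 [145. 342.] [0.757 0.019 0.046]
rim z 0.1684783834021285
side shaker 0.66 [264. 340.] [0.504 0.136 0.097]
side tin 0.87 [245. 345.] [0.518 0.106 0.112]
side stopper 0.65 [224. 345.] [0.545 0.06  0.121]
side prism 0.85 [211. 411.] [ 0.47  -0.12   0.049]
side jar 0.86 [244. 238.] [0.721 0.176 0.069]
side brush 0.91 [353. 269.] [0.542 0.324 0.022]
side beaker 0.63 [243. 242.] [0.721 0.176 0.069]
rim z 0.16913368900021647
```

View pics/c9.png

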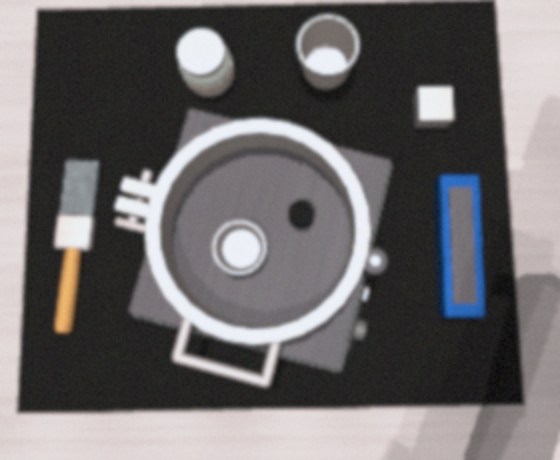

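```bash
python3 -c "
from workcell import ticket; print(ticket.hand_in())"
```

```text
the job is handed in; nothing more can be done
None
```

I ran the shut fingertips round the bare half of the rim, from the clamp to the hinge, in one unbroken stroke, then lifted off and handed the job in at about 11.5 s.

- **Path:** the stroke ran from 76° to −106° in world angle, with the clamp seen at about 75° and the hinge at about −105°. At each check the tip was 102 to 104 mm from the axis, so it stayed within 1 mm of mid-wall.
- **Pressure:** readings between moves were 4.8 to 5.5 N upward, with the fingertips about 5 mm below the rim's rest height. That is well short of the 12 mm stop. I did not read the deck directly; the depth comes from tip height and force.
- **Last checks:** the rim is back at about 169 mm and the hand is clear at y ≈ −0.22 m. The last top picture shows nothing out of place around the mould.
- **Disagreements:** in the final top picture the network confused the cube and prism with the mould. In the side picture it missed the cube and took the jar for the beaker. I judged the cube unmoved by eye. The side network put the prism where it started, and the top network put the beaker where it started.

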